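Tuck the pen in, shut the brush box and hook it

TASK

Close up the wooden brush box with the fingertips alone, picking nothing up: first push the white pen that leans out over the box's left end inwards until it drops and lies inside, then push the lid over and fully shut, and last swing the little brass hook on the lid's front round until it stops on its stud, pointing straight down. Keep the brushes in the box, and leave the pots, beakers and mixing tile round about standing where they are.

Things in the scene. Friction and masses are not known exactly. Their poses are not given: they have to be found in the camera images.
- brush_box: Beech brush box, heavy, stands firm; 286 mm long (its y), 125 mm deep (its x), lower part 45 mm tall, 66 mm with the lid shut. Origin: under it, on the table; +x its back (hinge side), -x its front, +y its left end seen from the robot, z up. In this frame: outer faces at x = -72 and +53 mm and y = +-143 mm; walls 7.5 mm thick, top edge at z = 45 mm; inside floor at z = 6 mm.
- front_bay (a point): Middle of the floor of the box's front bay, where the pen belongs, at (-30, 34, 6) mm in the box frame; same axes as the box. The bay spans 67 mm in x (x -64 to 3) and 203 mm in y (-68 to 135), between the front wall, the left end wall, a 26 mm high partition on the rear side (two brushes behind it) and a 32 mm high one on the right (the eraser's bay).
- left_rim (a point): Middle of the top of the box's left end wall, at (-30, 139, 45) mm in the box frame; the wall is 7.5 mm thick in y, its inner face at y = 135 mm. The pen rests on its inner edge.
- brush_box_lid (a joint): The lid, a shallow tray of the box's length, 20 mm deep, 0.13 kg, hinged along the box's back edge. Value: 0 = fully shut, 1.78 = most open, leaning back past upright. A stiff hinge: it stays at whatever angle it is left and takes 1 to 3 N near its front edge. Its flat outer face (top when shut, back when open) lies 20 mm from the hinge plane and reaches 126 mm from the hinge line.
- box_hinge (a point): A point on the lid's hinge line, at the middle of the box's length, at (54, 0, 46) mm in the box frame, fixed to the box; the line runs along the box's y axis.
- lid_front_edge (a point): Middle of the lid's outer front edge, moving with the lid: the top front edge when shut (66 mm above the box's foot), the topmost back edge when open.
- brush_box_hook (a joint): The flat brass hook outside the lid's front wall: a strip 30 mm long, 9 mm wide, 3 mm thick, turning on a pin. Value: 0 = points straight from the pin to the box's foot (lid shut: straight down across the joint of lid and box, fastened), where it stops against its stud; positive = free end swung towards the box's right end (-y), 1.57 = level. It takes under 1 N and stays where left.
- hook_pin (a point): The hook's pin, in the middle of the lid's front wall, moving with the lid: with the lid shut at (-76, 0, 56) mm in the box frame. With the lid shut the hook lies 2.5 to 6 mm in front of the box's front face, so a fingertip sliding sideways along or just off the front face, its end 25 to 40 mm above the table, takes the hook along.
- hook_tip (a point): Middle of the hook's free end, 26 mm from the pin, moving with the hook.
- drawing_pen: White pen with a dark point, 138 mm long, 9 mm thick, 11 g. Origin on its underside halfway along; y runs along the barrel, +y to its point, which sticks out. Its lower end stands on the front bay's floor, the barrel leans on the left end wall's top edge, the point sticks out 18 to 30 mm beyond that wall, 50 to 70 mm above the table. Pushed inwards it slides until that end drops in.
- brush_1: Brush with a red handle, 180 mm long, 7 mm thick, lying in the rear bay of the box; origin on its underside at mid-length.
- brush_2: Brush with a dark handle, 165 mm long, 6 mm thick, lying in the rear bay of the box; origin on its underside at mid-length.
- brush_3: Brush with a black handle, 188 mm long, 8 mm thick, lying in the front bay of the box beside the front wall; origin on its underside at mid-length.
- eraser: Pale eraser 21 x 44 x 12 mm lying in the bay at the right end of the box; origin in the middle of its underside.
- clear_beaker: Clear straight-sided beaker, 56 mm across, 60 mm tall; loose on the table near the box. Origin in the middle of its foot. To be left alone.
- mixing_tile: White porcelain mixing tile with six dabs of colour, 75 x 110 x 13 mm; loose on the table near the box. Origin in the middle of its foot. To be left alone.
- pot_09: Lidded brown glazed pot with a pale knob, 66 mm across, 102 mm tall; loose on the table near the box. Origin in the middle of its foot. To be left alone.
- mauve_beaker: Mauve beaker with a wavy rim, 66 mm across, 70 mm tall; loose on the table near the box. Origin in the middle of its foot. To be left alone.
- pot_14: Lidded teal glazed pot with a blue knob, 67 mm across, 105 mm tall; loose on the table near the box. Origin in the middle of its foot. To be left alone.
- pot_05: Lidded violet glazed pot with a pale knob, 66 mm across, 102 mm tall; loose on the table near the box. Origin in the middle of its foot. To be left alone.

How it is judged:
By the outcome, as a careful person would: the job done as asked, in the order asked, and still so for the second after the job is handed in, with the robot touching nothing.
It also fails if it takes over 51 s, if anything falls off the work surface, if the arm or the gripper's body presses on something with over 40 N, if the wrist force passes 120 N, or if a joint passes its speed limit or range.

ROBOT

A 6-joint arm with a two-finger parallel gripper is mounted at the origin on a cart in front of the work surface, level with it; the furniture and walls round the work are solid. World frame = base frame: x ahead of the robot, y to its left, z up, the work surface at z = 0. Lengths are in m, angles in rad, forces in N, time in s.
With the tool pointing down it reaches from about 0.35 to 0.85 m from the base axis. Payload 8.1 kg.
Tool frame: the origin (TCP) lies at the very end of the fingers, on their centre line; the grasp point (between the pads) lies 19 mm behind it; z points along the fingers, y is the line along which they close (so a half turn about z gives the same grasp; the last joint's range is limited). The gripper opens to 93 mm and grips with 3 to 60 N. Pads are 15 mm wide; open, the fingers measure 128 mm over their backs; the gripper's body (75 mm by 188 mm) begins 65 mm behind the grasp point.
Start: joints at [-1.188, 0.13, 1.488, -0, 1.523, -0.085], TCP at [0.271, -0.536, 0.219] pointing down, gripper open.
Joint ranges: [-2.96, 2.96], [-0.89, 2.26], [0.02, 2.5], [-1.34, 4.48], [0, 2.73], [-2.66, 2.66]. Speed limits (rad/s): [2.39, 2.39, 2.79, 3.14, 3.14, 3.14].

INTERFACE

Orientations are given as a rotation vector (axis times angle).
In Python, from plant import monitor, eyes, ticket gives the robot as it stands.
- The arm moves only by the tool arm_command, never from a script. Its argument "deltas" is a list that holds one entry, the list of rows, each a list of 6 numbers: the shift along the world's x, y, z in cm, then the turn, a rotation vector about the world's x, y, z in degrees. In form: [[[tx, ty, tz, rx, ry, rz], ...]]. A call has 1 to 12 rows; each row shifts and turns the commanded pose from where the row before left it; what a row does not reach is not made up. A row lasts 1/12 s, in which the tool goes at most 41.7 mm and 7.16 degrees, less where a joint would pass 70% of its speed; a pose out of reach is approached as far as the arm can. A call is refused whole if a number of a shift passes 4.17 or a number of a turn 7.16, either way. A call with a gripper value outside its range is refused whole. "gripper" is the opening, from -1 (shut) to 1 (fully open), set as the call begins (left out, the last holds). The fingers move at their own pace and stop on an object; "squeeze" is the grip in N (left out, the last holds). Time passes only in rows, so rows that do not move let the fingers close. It gives the time, the measured TCP pose, the force, the opening and the grip force at its end, in the units of the state.
- monitor.read_state(): the state, without advancing time (a new reading comes with each control period).
- eyes.read_camera(name): name is "side" or "top"; returns the picture (420x560x3 uint8, blue, green, red); there is no depth.
- eyes.camera_model(name): a dict with "fx", "fy", "cx", "cy" (pixels), "rvec" (rotation vector, rad) and "tvec" (3), from world to camera coordinates, as OpenCV has them. Camera axes: x right, y down, z forward; pixel columns grow to the right and rows downward; lengths in m; the calibration is good to about 2 mm. A picture is of the moment at which its call begins. camera_model takes no time and is no camera call.
- ticket.close_job(): hands the job in; it is judged then, once.
The state is a dict: "t": time; "q": joint angles; "dq": joint speeds; "joint_torque": joint torques, N m; "tool_pos": TCP position; "orientation": TCP orientation; "force": force on the tool from outside, world axes, zero at the start; "wrist_torque": the same for the moment, N m; "opening": finger opening in m; "gripper_force": force on a finger pad.
Only numpy, scipy, OpenCV 4.12 (cv2) and the standard library are available. Lean on these libraries where they do the work, as an engineer would, in place of code of your own. Each camera call takes 0.05 s, during which the arm holds its last target. There are 200 camera calls.

## Working session

There is one attempt and no reset: what is moved stays moved. The work goes in short steps, Python scripts to look and compute and a tool call to move; the robot and the scene stay as the last step left them, time stands still between calls to the robot, and variables do not carry over. Pictures are saved under pics/ and viewed, at most 10 in all, crops included, and the job is handed in when it is done.

Besides the shell and the picture viewer there is one more tool, called after "Emit:" as name(argument=value, ...) on one line, values as JSON. arm_command: Moves the arm, as the interface text tells. Its arguments: {"type":"object","properties":{"deltas":{"type":"array"},"gripper":{"type":"number"},"squeeze":{"type":"number"}},"required":["deltas"]}

```bash
mkdir -p pics; ls; cat > h.py <<'E'
import numpy as np, cv2
from plant import monitor, eyes, ticket
def cam(n):
    m=eyes.camera_model(n);K=np.array([[m['fx'],0,m['cx']],[0,m['fy'],m['cy']],[0,0,1.]])
    return K,np.array(m['rvec'],float).ravel(),np.array(m['tvec'],float).ravel()
def proj(n,P):
    K,r,t=cam(n);return cv2.projectPoints(np.array(P,float).reshape(-1,1,3),r,t,K,None)[0].reshape(-1,2)
def ray(n,uv):
    K,r,t=cam(n);R=cv2.Rodrigues(r)[0];d=R.T@np.linalg.inv(K)@np.array([uv[0],uv[1],1.]);return -R.T@t,d
def plane(n,uv,z):
    c,d=ray(n,uv);return c+d*(z-c[2])/d[2]
def tri(a,b):
    P=[]
    for n in('top','side'):
        K,r,t=cam(n);P.append(K@np.c_[cv2.Rodrigues(r)[0],t])
    X=cv2.triangulatePoints(P[0],P[1],np.array(a,float).reshape(2,1),np.array(b,float).reshape(2,1)).ravel();return X[:3]/X[3]
E
python3 - <<'E'
from h import *
for n in('top','side'):
    im=eyes.read_camera(n);cv2.imwrite(f'pics/{n}0.png',im);cv2.imwrite(f'pics/{n}0b.png',cv2.resize(im,(784,588),interpolation=cv2.INTER_CUBIC))
    print(n,ray(n,(280,210)),cam(n)[0][0,0])
s=monitor.read_state();print(s['t'],s['tool_pos'],s['orientation'],s['opening'])
E
```

```text
pics
top (array([0.47258763, 0.32920347, 1.09763645]), array([ 0.07969255, -0.01896541, -0.99679819])) 459.8682296864037
side (array([0.06099692, 1.07788472, 0.47877441]), array([ 0.4997828 , -0.76569304, -0.40537196])) 410.66955746250784
0.1 [ 0.27038055 -0.53504122  0.2177045 ] [-3.05444922e+00 -7.27738676e-01  3.86460919e-04] 0.09301581134554848
```

View pics/top0b.png

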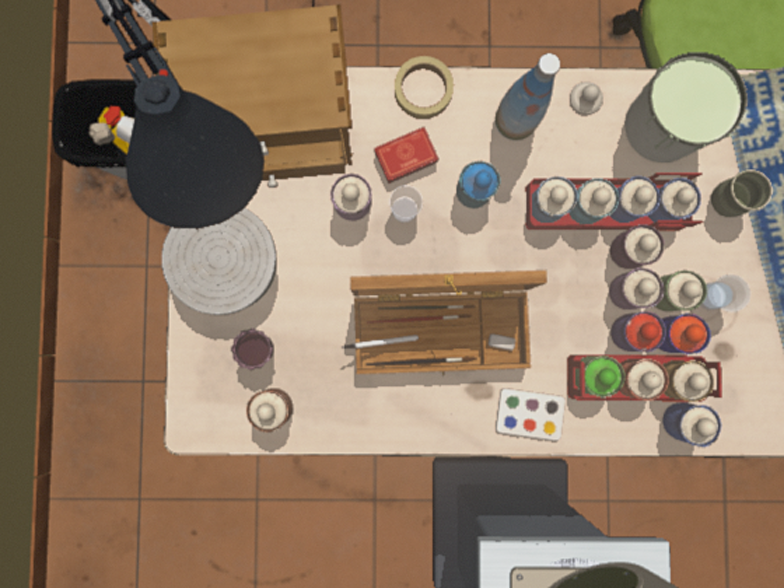

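View pics/side0b.png

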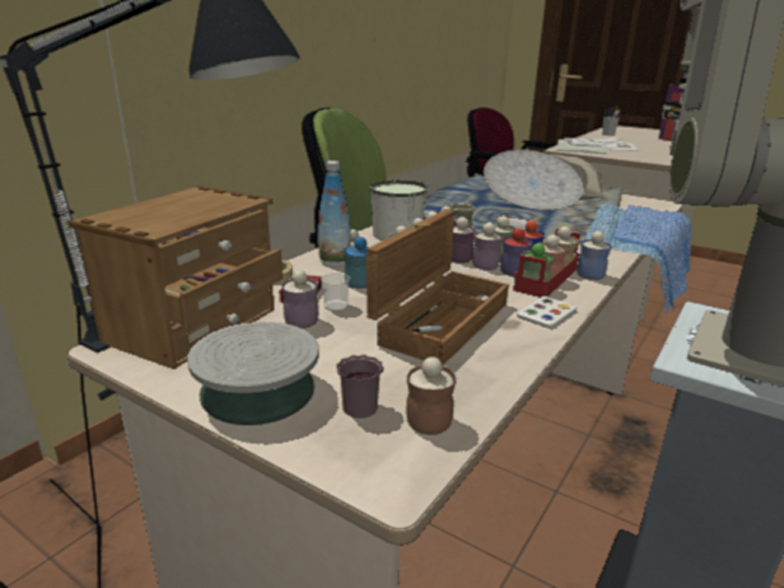

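The top view shows the box around enlarged pixels (355–528, 290–370), with the lid open behind it. The pen sticks out at left near (345,346). The brown pot (270,410) and mauve beaker (252,348) stand to the left, and the tile is at front right (530,415). Next I'll crop both views.

```bash
python3 - <<'E'
import cv2
a=cv2.imread('pics/top0.png')[185:275,240:400];cv2.imwrite('pics/topc.png',cv2.resize(a,None,fx=5,fy=5,interpolation=cv2.INTER_CUBIC))
a=cv2.imread('pics/side0.png')[145:260,255:370];cv2.imwrite('pics/sidec.png',cv2.resize(a,None,fx=5,fy=5,interpolation=cv2.INTER_CUBIC))
E
```

```text
(no output)
```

View pics/topc.png

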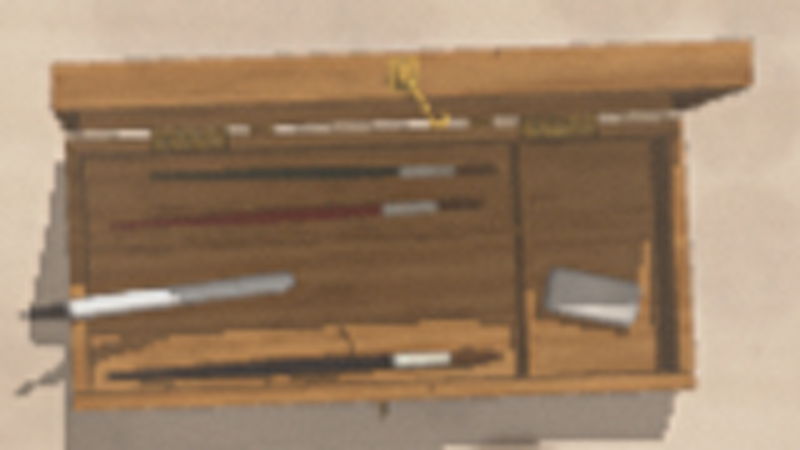

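View pics/sidec.png

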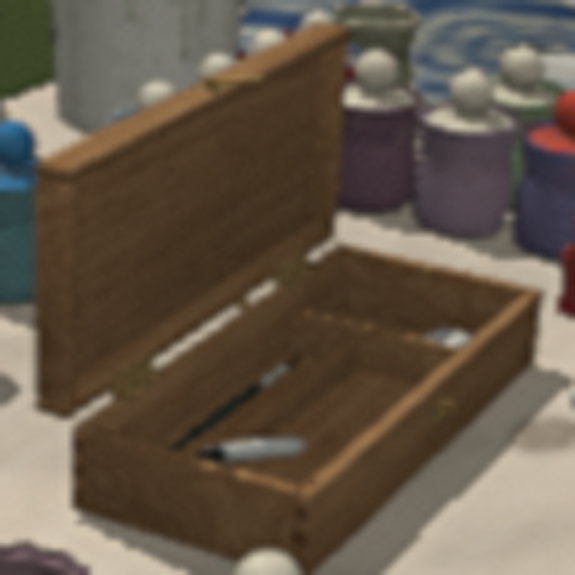

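The top crop shows the rim corners: front-left (76,408), front-right (693,387), back-left (68,135), back-right (680,120). The pen runs from its tip at (22,314) to its lower end at (290,280). The hook pin is at (403,75) and its tip at (440,120). In the side crop the rim corners are front-left (300,493) and front-right (540,292), and the pen tip is at (208,455).

```bash
cat >> h.py <<'E'
T=lambda u,v:(240+(u-2)/5,185+(v-2)/5)
S=lambda u,v:(255+(u-2)/5,145+(v-2)/5)
E
python3 - <<'E'
from h import *
np.set_printoptions(precision=4,suppress=True)
c={k:plane('top',T(*p),.045) for k,p in dict(FL=(76,408),FR=(693,387),BL=(68,135),BR=(680,120)).items()}
print(c, np.linalg.norm(c['FL']-c['FR']))
print('tri FL',tri(T(76,408),S(300,493)),'FR',tri(T(693,387),S(540,292)))
print('pen tip',tri(T(22,314),S(208,455)),'pen end',tri(T(293,280),S(303,443)), 'pen end z.01',plane('top',T(293,280),.012))
print('lid L',tri(T(52,62),S(40,170)),'lid R',tri(T(752,40),S(345,30)),'lid L in',tri(T(56,108),S(75,172)))
print('pin',tri(T(403,75),S(215,83)),'tip',tri(T(440,120),S(262,77)))
v=c['FL']-c['FR'];print('yaw',np.degrees(np.arctan2(-v[0],v[1])))
ey=v/np.linalg.norm(v);ex=np.array([ey[1],-ey[0],0]);m=(c['FL']+c['FR'])/2
o=m+.072*ex;o[2]=0;print('origin',o,'ex',ex,'ey',ey)
# check back
for k in('BL','BR'):
    d=c[k]-o;print(k,d@ex,d@ey)
R=np.c_[ex,ey,[0,0,1]]
for n in('top','side'):
    print(n,proj(n,[o+R@np.array(p) for p in[(-.072,.143,.045),(-.072,-.143,.045),(.053,.143,.045),(-.072,.143,0),(-.072,-.143,0)]]))
for nm,uv in dict(brown=(268,410),mauve=(252,348),tileUL=(502,390),tileBR=(561,440)).items():
    print(nm,plane('top',(uv[0]/1.4,uv[1]/1.4),{'brown':.09,'mauve':.07}.get(nm,.013)))
E
```

```text
{'FL': array([0.4281, 0.366 , 0.045 ]), 'FR': array([0.4389, 0.0845, 0.045 ]), 'BL': array([0.5527, 0.3707, 0.045 ]), 'BR': array([0.5612, 0.0893, 0.045 ])} 0.2816998709369815
tri FL [0.4297 0.3668 0.0473] FR [0.4394 0.0847 0.0449]
pen tip [0.4692 0.3891 0.0638] pen end [0.4865 0.265  0.0128] pen end z.01 [0.4872 0.2653 0.012 ]
lid L [0.572  0.3719 0.169 ] lid R [0.5782 0.085  0.1684] lid L in [0.5534 0.3702 0.1715]
pin [0.5669 0.2302 0.1754] tip [0.5485 0.2157 0.1784]
yaw 2.204039103419195
origin [0.5054 0.2281 0.    ] ex [0.9993 0.0385 0.    ] ey [-0.0385  0.9993  0.    ]
BL 0.05273235967597972 0.14068643912094744
BR 0.05034838997494327 -0.1408216085754071
top [[253.8558 266.2321]
 [379.1395 261.968 ]
 [252.1885 211.517 ]
 [254.5642 265.4285]
 [374.7069 261.3412]]
side [[315.8757 244.6443]
 [363.3127 202.7153]
 [268.1669 230.3786]
 [314.7236 262.2516]
 [361.5956 217.6112]]
brown [0.3718 0.5014 0.09  ]
mauve [0.4674 0.5319 0.07  ]
tileUL [0.399  0.1236 0.013 ]
tileBR [0.3166 0.0257 0.013 ]
```

The box origin comes out near (0.505, 0.228) with about 2.2° yaw, and the sizes agree with those given. The lid is about upright and the pen tip is at (0.469, 0.389, 0.064). I'll start moving.

Emit:
arm_command(deltas=[[[1.5,4,0,0,0,-6.3],[1.5,4,0,0,0,-6.3],[1.5,4,0,0,0,-6.2],[1.5,4,0,0,0,0],[1.5,4,0,0,0,0],[1.5,4,0,0,0,0],[1.5,4,0,0,0,0],[1.5,4,0,0,0,0],[1.5,4,0,0,0,0],[1.5,4,0,0,0,0],[1.5,4,0,0,0,0],[1.5,4,0,0,0,0]]], gripper=-1)

```text
t: 1.1
tool_pos: [0.4462, -0.0653, 0.2185]
orientation: [3.134, 0.219, 0.0]
force: [0.4, 0.0, -0.1]
opening: 0.0178
gripper_force: 0.0
```

Emit:
arm_command(deltas=[[[0.1,4,0,0,0,0],[0.1,4,0,0,0,0],[0.1,4,0,0,0,0],[0.1,4,0,0,0,0],[0.1,4,0,0,0,0],[0.1,4,0,0,0,0],[0.1,4,0,0,0,0],[0.1,4,0,0,0,0],[0.1,4,0,0,0,0],[0.1,4,0,0,0,0],[0.1,4,0,0,0,0],[0.1,4,0,0,0,0]]])

```text
t: 2.1
tool_pos: [0.4575, 0.4146, 0.218]
orientation: [3.133, 0.22, -0.001]
force: [1.4, -0.3, 0.9]
opening: 0.0007
gripper_force: 0.0
```

Emit:
arm_command(deltas=[[[0.6,0.4,-4,0,0,0],[0,0,-4,0,0,0],[0,0,-4,0,0,0],[0,0,-3,0,0,0],[0,0,-1.9,0,0,0],[0,0,0,0,0,0],[0,0,0,0,0,0]]])

```text
t: 2.68
tool_pos: [0.463, 0.4158, 0.0482]
orientation: [3.132, 0.219, -0.005]
force: [-0.3, 0.4, 0.4]
opening: 0.0004
gripper_force: 0.0
```

```bash
python3 - <<'E'
from h import *
s=monitor.read_state();print(s['t'],s['tool_pos'],s['force'])
a=eyes.read_camera('top')[185:275,215:335];b=eyes.read_camera('side')[185:275,235:355]
cv2.imwrite('pics/p1.png',cv2.resize(np.hstack([a,b]),(800,300),interpolation=cv2.INTER_CUBIC))
E
```

```text
2.6833 [0.46295891 0.4157641  0.04815465] [-0.276052    0.37341895  0.37199326]
```

View pics/p1.png

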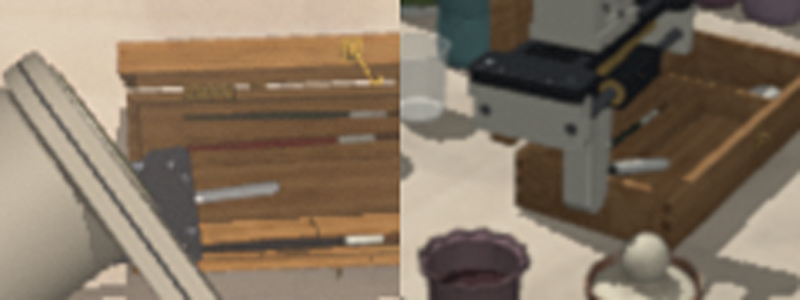

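The top and side crop shows the finger just left of the pen tip, with the pen undisturbed. I'll centre the finger on the pen's line and push.

Emit:
arm_command(deltas=[[[0.6,0,0.2,0,0,0],[0.05,-0.35,0,0,0,0],[0.05,-0.35,0,0,0,0],[0.05,-0.35,0,0,0,0],[0.05,-0.35,0,0,0,0],[0.05,-0.35,0,0,0,0],[0.05,-0.35,0,0,0,0],[0.05,-0.35,0,0,0,0],[0,0,0,0,0,0]]])

```text
t: 3.53
tool_pos: [0.4737, 0.3913, 0.0515]
orientation: [3.134, 0.219, -0.0]
force: [-0.7, 0.1, -0.7]
opening: 0.0006
gripper_force: 0.0
```

Emit:
arm_command(deltas=[[[0.05,-0.35,0,0,0,0],[0.05,-0.35,0,0,0,0],[0.05,-0.35,0,0,0,0],[0.05,-0.35,0,0,0,0],[0.05,-0.35,0,0,0,0],[0.05,-0.35,0,0,0,0],[0,0,0,0,0,0],[0,0,0,0,0,0]]])

```text
t: 4.2
tool_pos: [0.4767, 0.3709, 0.0516]
orientation: [-3.134, -0.219, 0.0]
force: [-0.0, -0.3, -1.0]
opening: 0.0004
gripper_force: 0.0
```

```bash
python3 - <<'E'
from h import *
s=monitor.read_state();print(s['t'],s['tool_pos'],s['force'])
a=eyes.read_camera('top')[185:275,215:335];b=eyes.read_camera('side')[185:275,235:355]
cv2.imwrite('pics/p2.png',cv2.resize(np.hstack([a,b]),(800,300),interpolation=cv2.INTER_CUBIC))
E
```

```text
4.2 [0.47671835 0.37090805 0.05164926] [-0.02266876 -0.30258538 -1.02053189]
```

View pics/p2.png

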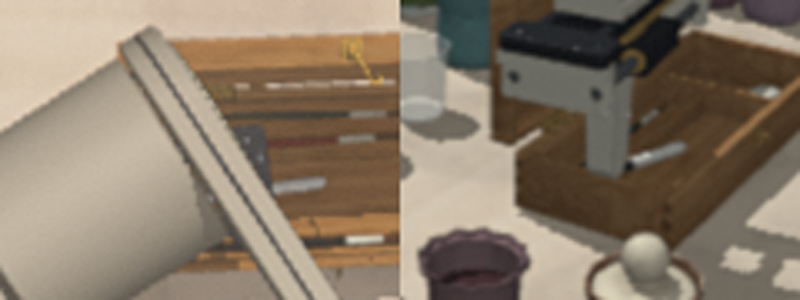

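The pen has slid about 33 mm and its tip is roughly at the inner edge of the wall. I'll push a little further, then lift to look.

Emit:
arm_command(deltas=[[[0.05,-0.35,0,0,0,0],[0.05,-0.35,0,0,0,0],[0.05,-0.35,0,0,0,0],[0.05,-0.35,0,0,0,0],[0,0,0,0,0,0],[0,2,2,0,0,0],[0,4,3,0,0,0],[0,4,3,0,0,0],[0,2,4,0,0,0],[-2,2,4,0,0,0],[0,0,0,0,0,0]]])

```text
t: 5.22
tool_pos: [0.4621, 0.4854, 0.2026]
orientation: [-3.124, -0.223, -0.014]
force: [1.4, 1.2, 1.6]
opening: 0.0006
gripper_force: 0.0
```

```bash
python3 - <<'E'
from h import *
s=monitor.read_state();print(s['t'],s['tool_pos'],s['force'])
a=eyes.read_camera('top')[185:275,235:355];b=eyes.read_camera('side')[185:275,255:375]
cv2.imwrite('pics/p3.png',cv2.resize(np.hstack([a,b]),(800,300),interpolation=cv2.INTER_CUBIC))
E
```

```text
5.2167 [0.46212359 0.48544057 0.20255367] [1.3727558  1.20714199 1.55346171]
```

View pics/p3.png

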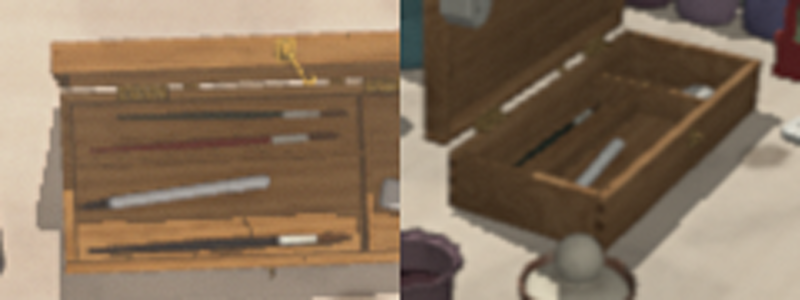

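The pen now lies flat inside the front bay: it spans crop (80–270, 180–205), about 135 mm, with its point clear of the end wall. Next is the lid, going over and behind it.

Emit:
arm_command(deltas=[[[0,-2,3.5,0,0,-3],[1,-4,0,0,0,-3],[2,-4,0,0,0,0],[2,-4,0,0,0,0],[2.5,-3.5,0,0,0,0],[2.5,-3,0,0,0,0],[2.5,-3,0,0,0,0],[2.5,-2.5,0,0,0,0],[0.8,-0.5,0,0,0,0],[0,0,0,0,0,0],[0,0,0,0,0,0]]])

```text
t: 6.23
tool_pos: [0.6154, 0.2203, 0.226]
orientation: [3.141, 0.052, -0.005]
force: [0.1, -0.6, -0.5]
opening: 0.0002
gripper_force: 0.0
```

```bash
python3 - <<'E'
import numpy as np
r=.105
for d in list(range(88,-1,-8)):
    a=np.radians(d);print(d,np.round([(.5595-r*np.cos(a)+.02*np.sin(a)+.0075)*100,(.046+r*np.sin(a)+.02*np.cos(a))*100],2))
E
```

```text
88 [58.33 15.16]
80 [56.85 15.29]
72 [55.36 15.2 ]
64 [53.89 14.91]
56 [52.49 14.42]
48 [51.16 13.74]
40 [49.94 12.88]
32 [48.86 11.86]
24 [47.92 10.7 ]
16 [47.16  9.42]
8 [46.58  8.04]
0 [46.2  6.6]
```

Emit:
arm_command(deltas=[[[0,0,-3.8,0,0,0],[0,0,-3.7,0,0,0],[0,0,0,0,0,0]]])

```text
t: 6.48
tool_pos: [0.6099, 0.2212, 0.1435]
orientation: [3.138, 0.058, -0.021]
force: [-1.6, -1.0, -3.3]
opening: 0.0006
gripper_force: 0.0
```

Emit:
arm_command(deltas=[[[-1.3,0,0,0,0,0],[-1.3,0,0,0,0,0],[-1,0,0,0,0,0],[-0.75,0,0,0,0,0],[-0.75,0,0,0,0,0],[-0.75,0,0,0,0,0],[-0.75,0,0,0,0,0],[0,0,0,0,0,0]]])

```text
t: 7.15
tool_pos: [0.5488, 0.2215, 0.1532]
orientation: [-3.141, -0.056, 0.001]
force: [-0.0, -0.0, 0.5]
opening: 0.0005
gripper_force: 0.0
```

Emit:
arm_command(deltas=[[[-0.5,0,-0.2,0,0,0],[-0.5,0,-0.2,0,0,0],[-0.7,0,-0.25,0,0,0],[-0.7,0,-0.25,0,0,0],[-0.65,0,-0.35,0,0,0],[-0.65,0,-0.35,0,0,0],[-0.6,0,-0.45,0,0,0],[-0.6,0,-0.45,0,0,0]]])

```text
t: 7.82
tool_pos: [0.5003, 0.2209, 0.1273]
orientation: [3.141, 0.055, -0.001]
force: [0.8, -0.4, 1.0]
opening: 0.0005
gripper_force: 0.6
```

```bash
python3 - <<'E'
from h import *
s=monitor.read_state();print(s['t'],s['tool_pos'],s['force'])
a=eyes.read_camera('top')[175:275,235:395];b=eyes.read_camera('side')[145:265,235:395]
cv2.imwrite('pics/p4.png',np.hstack([cv2.resize(a,(400,250)),cv2.resize(b,(400,300))[:250]]))
E
```

```text
7.8167 [0.50029556 0.22091346 0.12734348] [ 0.81703481 -0.44713394  1.03791694]
```

View pics/p4.png

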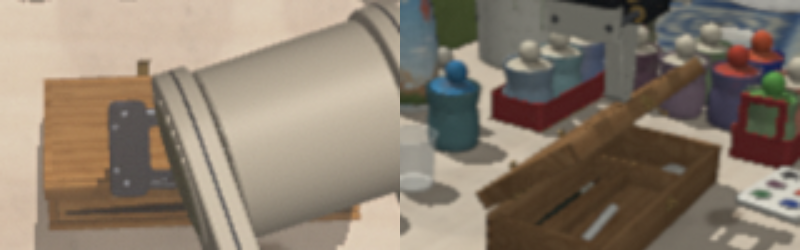

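The lid is following and stands at about 40°. I'll continue down to shut.

Emit:
arm_command(deltas=[[[-0.6,0,-0.5,0,0,0],[-0.6,0,-0.5,0,0,0],[-0.45,0,-0.55,0,0,0],[-0.45,0,-0.6,0,0,0],[-0.4,0,-0.65,0,0,0],[-0.4,0,-0.65,0,0,0],[-0.3,0,-0.7,0,0,0],[-0.3,0,-0.7,0,0,0],[-0.2,0,-0.7,0,0,0],[-0.2,0,-0.6,0,0,0],[0,0,0,0,0,0]]])

```text
t: 8.83
tool_pos: [0.4623, 0.2211, 0.0669]
orientation: [3.141, 0.055, 0.001]
force: [-0.9, -0.7, 4.0]
opening: 0.0003
gripper_force: 2.1
```

Emit:
arm_command(deltas=[[[0,0,-0.1,0,0,0],[0,0,-0.1,0,0,0],[0,0,-0.1,0,0,0],[0,0,0,0,0,0],[0,0,0,0,0,0]]])

```text
t: 9.25
tool_pos: [0.4625, 0.2211, 0.0665]
orientation: [3.141, 0.055, 0.001]
force: [-14.7, -6.6, 32.1]
opening: 0.0003
gripper_force: 16.1
```

The lid is firmly shut: it stopped at z = 0.0665 with 32 N. I'll lift off and go to the right of the hook.

Emit:
arm_command(deltas=[[[0,0,1.5,0,0,0],[0,0,2.5,0,0,0],[-1.5,-2,1,0,0,0],[-1.8,-3,0,0,0,0],[-1.5,-2,0,0,0,0],[0,0,-3,0,0,0],[0,0,-3,0,0,0],[0,0,-2,0,0,0],[0,0,0,0,0,0],[0,0,0,0,0,0]]])

```text
t: 10.08
tool_pos: [0.4127, 0.1507, 0.0323]
orientation: [3.14, 0.055, -0.005]
force: [-0.5, 0.8, -0.1]
opening: 0.0006
gripper_force: 0.0
```

```bash
python3 - <<'E'
from h import *
s=monitor.read_state();print(s['t'],s['tool_pos'],s['force'])
a=eyes.read_camera('top')[175:275,235:395];b=eyes.read_camera('side')[165:265,270:430]
cv2.imwrite('pics/p5.png',np.hstack([cv2.resize(a,(400,250)),cv2.resize(b,(400,250))]))
E
```

```text
10.0833 [0.41265456 0.15071387 0.03234791] [-0.5257097   0.81590971 -0.05611683]
```

View pics/p5.png

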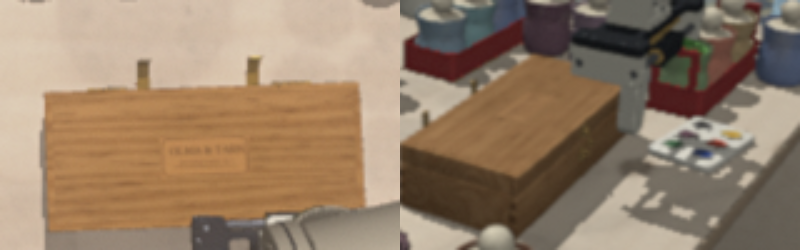

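The box is shut, with no gap in either view, and the finger stands in front of the front face to the right of the hook. I'll close in on the face.

Emit:
arm_command(deltas=[[[0.8,0,0,0,0,0],[0.4,0,0,0,0,0],[0.2,0,0,0,0,0],[0,0,0,0,0,0],[0,0,0,0,0,0]]])

```text
t: 10.6
tool_pos: [0.4275, 0.1513, 0.0341]
orientation: [-3.141, -0.055, 0.004]
force: [-9.7, -0.4, 7.1]
opening: 0.0004
gripper_force: 5.0
```

Emit:
arm_command(deltas=[[[-0.35,0,0,0,0,0],[-0.03,0.7,0,0,0,0],[-0.03,0.7,0,0,0,0],[-0.03,0.7,0,0,0,0],[-0.03,0.7,0,0,0,0],[-0.02,0.5,0,0,0,0],[-0.02,0.4,0,0,0,0],[-0.02,0.4,0,0,0,0],[0,0,0,0,0,0]]])

```text
t: 11.35
tool_pos: [0.4227, 0.1927, 0.0334]
orientation: [-3.141, -0.056, 0.0]
force: [0.3, 0.0, 0.1]
opening: 0.0006
gripper_force: 0.0
```

Emit:
arm_command(deltas=[[[0.1,0.2,0,0,0,0],[0,0.2,0,0,0,0],[0,0.2,0,0,0,0],[0,0.2,0,0,0,0],[0,0.15,0,0,0,0],[0,0,0,0,0,0]]])

```text
t: 11.85
tool_pos: [0.4238, 0.2017, 0.0334]
orientation: [-3.141, -0.055, 0.0]
force: [-0.8, -0.6, -0.4]
opening: 0.0005
gripper_force: 0.1
```

Emit:
arm_command(deltas=[[[0,0.1,0,0,0,0],[0,0.1,0,0,0,0],[0,0.1,0,0,0,0],[0,0,0,0,0,0],[0,0,0,0,0,0]]])

```text
t: 12.27
tool_pos: [0.4238, 0.2036, 0.0333]
orientation: [3.139, 0.055, -0.001]
force: [-0.6, -5.9, 1.0]
opening: 0.0004
gripper_force: 3.0
```

It stopped at y = 0.2036 against 5.9 N; I predicted 0.203, so the hook is on its stud. I'll back away to the right and up, then check.

Emit:
arm_command(deltas=[[[0,-0.5,0,0,0,0],[-0.5,-2,0,0,0,0],[-1.5,-2,2,0,0,0],[-1,-4,4,0,0,0],[0,-4,4,0,0,0],[0,-4,4,0,0,0],[0,-4,2,0,0,0],[0,-4,0,0,0,0],[0,0,0,0,0,0],[0,0,0,0,0,0]]])

```text
t: 13.1
tool_pos: [0.3969, -0.0076, 0.1605]
orientation: [-3.141, -0.046, -0.003]
force: [0.3, 0.4, -0.8]
opening: 0.0008
gripper_force: 0.0
```

```bash
python3 - <<'E'
from h import *
s=monitor.read_state();print(s['t'],s['tool_pos'],s['force'])
a=eyes.read_camera('top')[175:320,215:415];b=eyes.read_camera('side')[195:250,310:370]
cv2.imwrite('pics/p6.png',np.hstack([cv2.resize(a,(400,290)),cv2.resize(b,(316,290),interpolation=cv2.INTER_CUBIC)]))
ex=np.array([.9993,.0385,0]);ey=np.array([-.0385,.9993,0]);o=np.array([.5054,.2281,0])
p=proj('side',[o-.076*ex+[0,0,.056],o-.076*ex+[0,0,.030]]);print((p-[310,195])*[316/60,290/55]+[400,0])
E
```

```text
13.1 [ 0.39686118 -0.00764278  0.16053729] [ 0.25240912  0.43175794 -0.77201861]
[[579.49103401 119.93641778]
 [574.71508573 170.0446396 ]]
```

View pics/p6.png

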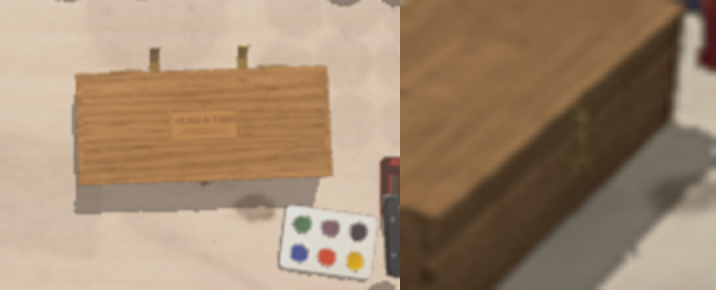

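The lid is flush. The brass hook runs straight down from (583,110) to (578,170), matching the projected vertical hook at (579,120) to (575,170), and the tile hasn't moved. I'm handing the job in.

```bash
python3 -c "
from h import *
print(ticket.close_job())"
```

```text
the job is handed in; nothing more can be done
None
```

The job is handed in after about 13 s: the pen lies flat inside the box, the lid is fully shut, and the hook points straight down on its stud; the mixing tile has not moved, and I went near none of the pots or beakers, though I did not check them at the end.

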